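Stow the drift punch and shut the nail drawer

TASK

Pack up the shoeing box. Take the plain round punch, blunt at both ends, out of the sloping tool rest, stand it in the one empty sleeve of the box the same way up and press it past the spring clip until it bottoms, firmly but without ramming it; push the nail drawer in until its catch pulls it fully home. Leave the other tools and everything else on the bench as they are.

Things in the scene. Friction and masses are not known exactly. Their poses are not given: they have to be found in the camera images.
- punch: the drift punch: plain round steel rod 180 mm long, 12 mm in diameter all along, blunt and flat at both ends (1.5 mm chamfer below), 0.16 kg. Origin at the centre of its lower end, z axis along the rod to its head end. It starts in one of the three lanes of the tool rest, leaning 35 degrees from vertical, lower end towards the robot
- punch_head (a point): centre of the flat upper end of the punch, 180 mm from the lower end
- sleeve: the one empty tool sleeve of the shoeing box: upright aluminium tube 26 mm in outside diameter, 130 mm high, bore 14.5 mm in diameter and 118 mm deep, closed below by a pressed-in plug. It is in any of three places 85 mm apart. Origin at the centre of its underside, z up
- sleeve_mouth (a point): centre of the empty sleeve's open top, 138 mm above the bench; z up. A leaf-spring bump in the bore wall, at 48 to 66 mm below the mouth, grips the shank: under its own weight the punch comes to rest on it, loose in the bore; a push of about 5 to 12 N takes it past and down to the stop. Seated, the upper end of the punch is 62 mm above the mouth
- sleeve_stop: the 12 mm thick plastic plug pressed into the bottom of the empty sleeve, the dead stop on which the seated punch stands; a hard blow would knock it out. Origin at the centre of its underside
- knife_sleeve: an equal sleeve holding a hoof knife, its wooden handle 62 mm above the mouth; origin at the centre of its underside
- pick_sleeve: an equal sleeve holding a hoof pick, its steel ring 62 mm above the mouth; origin at the centre of its underside
- shoeing_box: plywood shoeing box, fixed to the bench, 150 mm deep (x) by 300 mm wide (y) by 115 mm high; the three sleeves stand in a row along y, 50 mm behind (+x of) its centre. Origin at the centre of its underside, x axis from the grey drawer front to the back, z up
- drawer (a joint): how far the nail drawer is open, in m: 0 is fully home, at most 0.075. It slides along the box's x axis. A roller catch resists with about 8 N between 12 and 5 mm open, and then pulls the drawer home; the drawer weighs 0.8 kg with slight friction
- drawer_handle (a point): middle of the drawer's bar handle: a round bar 11 mm thick, 100 mm long along the box's y, 78 mm above the bench, its centre 30 mm in front of the 294 mm wide drawer front; moves with the drawer. 117 mm in front of the box's centre when the drawer is home
- tool_rest: dark steel tool rest, fixed, base 150 mm (x) by 200 mm (y), with three sloping lanes 70 mm apart along y. Origin at the centre of its underside, x axis horizontal, the way the tools' heads lean, z up. A lane is a V that carries its tool from below, between 55 and 118 mm from the tool's lower end, which stands on a stop; so the bare shank of the punch from 125 mm up can be gripped from above
- pritchel: bystander in the rest: round steel tool of the same thickness, 160 mm long, tapering to a point, with a wider struck head 20 mm in diameter; origin at its point, z axis along it to the head
- chisel: bystander in the rest: steel chisel 180 mm long with a 20 mm wide flat blade and a black rubber hand guard 28 mm in diameter; origin at its edge, z axis along it to the head
- horseshoe: bystander: steel horseshoe, about 130 mm, flat on the bench; origin at its middle, underside
- hammer: bystander: driving hammer 290 mm long with wooden handle; origin at its middle, underside
- rasp: bystander: hoof rasp 365 mm long with a wooden handle; origin near its middle, underside
- nail_carton: bystander: cardboard carton 70 x 110 x 55 mm; origin at the centre of its underside
- dressing_can: bystander: can 76 mm in diameter, 100 mm high; origin at the centre of its underside
- mug: bystander: white mug 82 mm in diameter, 92 mm high; origin at the centre of its underside
- nippers: bystander: hoof nippers about 300 mm long; origin near their middle, underside

How it is judged:
At the end, for the whole second after the job is handed in: The punch stands at rest in the empty sleeve, same way up, lower end within 4 mm of the bore's bottom and within 4 mm of its axis, leaning less than 0.06 rad; the nail drawer is within 2 mm of fully home (z of punch in the frame of sleeve_mouth below -0.114 m and horizontal distance between punch and sleeve below 0.004 m and angle between punch's own z axis and vertical below 0.06 rad and height (world z) of punch_head above 0.15 m and linear speed of punch below 0.02 m/s and value of joint drawer below 0.002 m); the robot touches nothing.
It fails at once if the punch is rammed onto the plug at the bottom of the sleeve (over 60 N between them) (contact force between punch and sleeve_stop above 60 N).
It fails at once if another tool or thing on the bench is displaced by more than 30 mm (distance of any of pritchel, chisel, horseshoe, hammer, rasp, nail_carton, dressing_can, mug, nippers from where it was at the start of the episode above 0.03 m).
It also fails if it takes over 72 s, if anything falls off the work surface, if the arm or the gripper's body presses on something with over 40 N, if the wrist force passes 120 N, or if a joint passes its speed limit or range.

ROBOT

A 7-joint arm with a two-finger parallel gripper is mounted at the origin on the work surface. World frame = base frame: x ahead of the robot, y to its left, z up, the work surface at z = 0. Lengths are in m, angles in rad, forces in N, time in s.
With the tool pointing down it reaches from about 0.4 to 0.875 m from the base axis. Payload 6.5 kg.
Tool frame: the origin (TCP) lies midway between the tips of the shut fingers; the grasp point (between the pads) lies 19 mm behind it; z points along the fingers, y is the line along which they close (so a half turn about z gives the same grasp; the last joint's range is limited). The gripper opens to 85 mm and grips with 20 to 120 N. Pads are 22 mm wide; open, the fingers measure 114 mm over their backs; the gripper's body (76 mm by 85 mm) begins 54 mm behind the grasp point. The pads swing forward as they close: fully open they stand 13 mm farther back than shut.
Start: joints at [-1.277, 0.536, -0.004, 1.538, 0.003, 1.067, -0.071], TCP at [0.229, 0.608, 0.196] pointing down, gripper open.
Joint ranges: [-2.7, 2.7], [-0.37, 2.16], [-1.27, 1.26], [0.24, 2.4], [-1.31, 4.45], [0.19, 1.91], [-2.76, 2.76]. Speed limits (rad/s): [2.39, 2.39, 3.14, 3.14, 3.14, 3.14, 3.14].

INTERFACE

Orientations are given as a 3x3 rotation matrix whose columns are the frame's x, y, z axes.
In Python, from rig import monitor, get_image, camera_model, workorder gives the robot as it stands. The module is installed in compiled form; this text tells all that it offers.
- The arm moves only by the tool play_rows, never from a script. Its argument "increments" is a list of rows, each an object of numbers: "dx", "dy", "dz": the shift along the world's x, y, z in mm; "twist": the turn about the world's z in degrees. In form: [{"dx": .., "dy": .., "dz": .., "twist": ..}, ...]. A call has 1 to 20 rows; each row shifts and turns the commanded pose from where the row before left it; what a row does not reach is not made up. A row lasts 1/12 s, in which the tool goes at most 41.7 mm and 7.16 degrees, less where a joint would pass 70% of its speed; a pose out of reach is approached as far as the arm can. A call with a gripper value outside its range is refused whole. "gripper" is the closure, from 0 (fully open) to 1 (shut), set as the call begins (left out, the last holds). The fingers move at their own pace and stop on an object; "newtons" is the grip in N (left out, the last holds). Time passes only in rows, so rows that do not move let the fingers close. It gives the time, the measured TCP pose, the force, the opening and the grip force at its end, in the units of the state.
- monitor.observe(): the state, without advancing time (a new reading comes with each control period).
- get_image(name): name is "side" or "top"; returns (picture, depth): 420x560x3 uint8, red, green, blue; 420x560 float32, m along the optical axis (not along the pixel's ray), 0 where there is no reading.
- camera_model(name): a dict with "mtx" (3x3 intrinsics, pixels), "xyz" and "orientation" of the camera in the world. Camera axes: x right, y up, looking along -z (the intrinsics and any distortion apply to the point x, -y, -z); pixel columns grow to the right and rows downward; lengths in m; the calibration is good to about 2 mm. A picture is of the moment at which its call begins. camera_model takes no time and is no camera call.
- workorder.close_job(): hands the job in; it is judged then, once.
The state is a dict: "time": time; "qpos": joint angles; "qvel": joint speeds; "tau": joint torques, N m; "position": TCP position; "orientation": TCP orientation; "contact_force": force on the tool from outside, world axes, zero at the start; "wrist_torque": the same for the moment, N m; "gripper_width": finger opening in m; "gripper_force": force on a finger pad.
Only numpy, scipy, OpenCV 4.12 (cv2) and the standard library are available. Lean on these libraries where they do the work, as an engineer would, in place of code of your own. Each camera call takes 0.05 s, during which the arm holds its last target. There are 200 camera calls.

## Working session

There is one attempt and no reset: what is moved stays moved. The work goes in short steps, Python scripts to look and compute and a tool call to move; the robot and the scene stay as the last step left them, time stands still between calls to the robot, and variables do not carry over. Pictures are saved under pics/ and viewed, at most 10 in all, crops included, and the job is handed in when it is done.

Besides the shell and the picture viewer there is one more tool, called after "Request:" as name([rows], argument=value, ...), one row to a line, values as JSON. play_rows: Moves the arm, as the interface text tells. Its arguments: {"type":"object","properties":{"increments":{"type":"array"},"gripper":{"type":"number"},"newtons":{"type":"number"}},"required":["increments"]}

```bash
mkdir -p pics; cat > h.py <<'E'
import numpy as np, cv2
from rig import monitor, get_image, camera_model, workorder
def grab(n,name):
    p,d=get_image(n); cv2.imwrite(f'pics/{name}.png',p[:,:,::-1]); np.savez(f'pics/{name}.npz',p=p,d=d); return p,d
def cam(n):
    c=camera_model(n); return np.array(c['mtx']),np.array(c['xyz']),np.array(c['orientation']),c
def cloud(n,d):
    K,t,R,_=cam(n); v,u=np.mgrid[:d.shape[0],:d.shape[1]]
    P=np.stack([(u-K[0,2])/K[0,0]*d,-(v-K[1,2])/K[1,1]*d,-d],-1); W=P@R.T+t; W[d==0]=np.nan; return W
def proj(n,X):
    K,t,R,_=cam(n); q=(np.atleast_2d(X)-t)@R; return np.c_[K[0,2]+K[0,0]*q[:,0]/-q[:,2],K[1,2]+K[1,1]*q[:,1]/q[:,2]]
def ray(n,u,v,z):
    K,t,R,_=cam(n); r=R@np.array([(u-K[0,2])/K[0,0],-(v-K[1,2])/K[1,1],-1]); return t+r*(z-t[2])/r[2]
E
python3 - <<'E'
from h import *
for n in('side','top'):
    grab(n,n+'0'); print(cam(n)[3])
s=monitor.observe(); print(s['time'],s['position'],np.round(s['orientation'],3).tolist(),s['contact_force'],s['gripper_width'])
E
```

```text
{'mtx': array([[508.24992432,   0.        , 281.11071018],
       [  0.        , 508.24992432, 212.73934506],
       [  0.        ,   0.        ,   1.        ]]), 'xyz': array([ 0.40605805, -1.01164121,  0.80030585]), 'orientation': array([[ 0.98934088,  0.09026756, -0.11426454],
       [-0.14505828,  0.54219007, -0.82764003],
       [-0.01275595,  0.83539314,  0.54950486]])}
{'mtx': array([[479.19452037,   0.        , 287.98670175],
       [  0.        , 479.19452037, 213.50217748],
       [  0.        ,   0.        ,   1.        ]]), 'xyz': array([0.47212476, 0.02178648, 1.27488245]), 'orientation': array([[-0.01930181,  0.99688415, -0.07648154],
       [-0.99968725, -0.02045942, -0.01438124],
       [-0.0159012 ,  0.07618004,  0.99696728]])}
0.1 [0.22864624 0.60776942 0.19526888] [[-0.936, 0.352, -0.0], [0.352, 0.936, -0.002], [-0.0, -0.002, -1.0]] [-0.15707893  0.18359881 -0.18332761] 0.08525887940736905
```

View pics/top0.png

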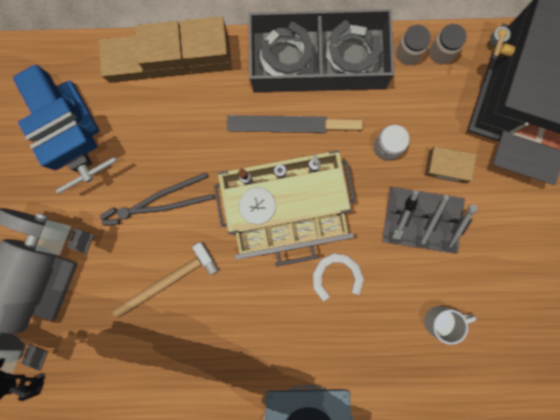

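View pics/side0.png

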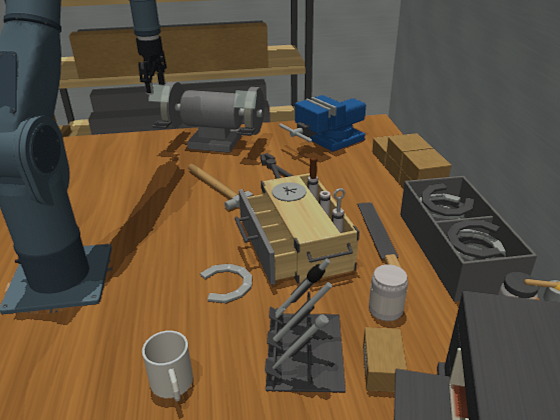

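The top view shows the box at about (285,200), with the drawer open and its handle at about (297,257). The tool rest is at (425,218): chisel on the left, a plain rod in the middle at (435,218), and a wide-headed tool on the right. The middle sleeve at (280,170) looks empty. I'll enlarge both areas and measure.

```bash
python3 - <<'E'
from h import *
a=np.load('pics/top0.npz');b=np.load('pics/side0.npz')
def crop(p,x0,y0,w,h): return cv2.resize(p[y0:y0+h,x0:x0+w,::-1],(400,300),interpolation=cv2.INTER_CUBIC)
im=np.vstack([np.hstack([crop(a['p'],375,170,120,90),crop(a['p'],215,140,160,120)]),np.hstack([crop(b['p'],250,250,120,90),crop(b['p'],230,150,160,120)])])
cv2.imwrite('pics/c1.png',im)
W=cloud('top',a['d'])
for n,(x0,x1,y0,y1) in dict(rest=(375,495,175,260),).items():
    w=W[y0:y1,x0:x1].reshape(-1,3); w=w[w[:,2]>.03]; print(n,w.min(0),w.max(0))
# box lid height points
m=(W[...,2]>.10)&(W[...,2]<.125); m[:, :205]=0; m[:,365:]=0; m[:150]=0;m[270:]=0
pts=W[m][:,:2].astype(np.float32); print('lid',len(pts),cv2.minAreaRect(pts))
for u,v in [(245,177),(280,170),(315,163),(297,257),(435,218),(445,200),(432,225)]: print(u,v,W[v,u])
E
```

```text
rest [ 0.45693217 -0.429691    0.03003538] [ 0.66016252 -0.21851432  0.1830944 ]
lid 6566 ((0.5840199589729309, 0.04396258294582367), (0.21690671145915985, 0.3024766445159912), 9.448037147521973)
245 177 [0.64376284 0.13591613 0.17285826]
280 170 [0.6646338  0.05536937 0.13596867]
315 163 [ 0.66871702 -0.02628953  0.19652976]
297 257 [ 4.53876218e-01  1.85295195e-02 -2.03152231e-04]
435 218 [ 0.54249383 -0.31408713  0.12217169]
445 200 [ 0.58001084 -0.32275285  0.17672787]
432 225 [ 0.52711188 -0.31401259  0.0947723 ]
```

View pics/c1.png

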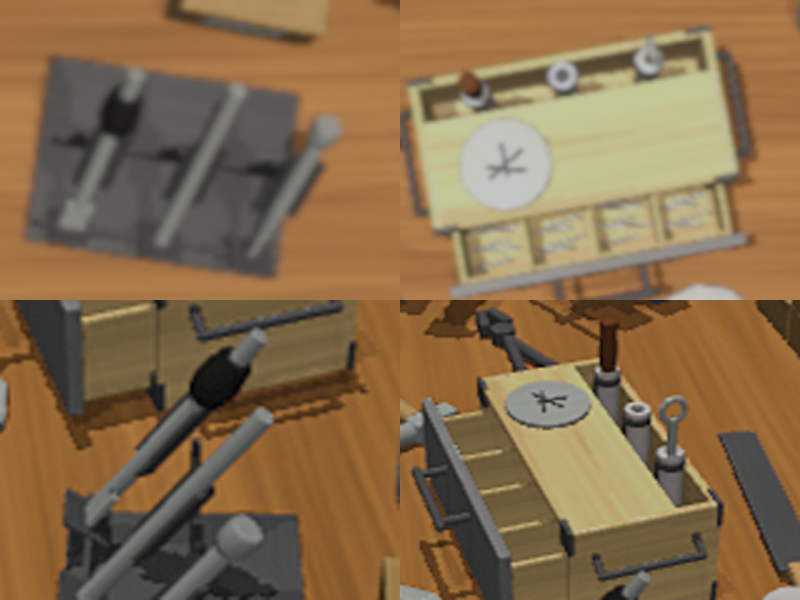

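The enlarged crops confirm it: the punch is the plain rod in the middle lane and the empty sleeve is the middle one, between the knife and the pick. Next I'll measure the rod axis, the sleeve mouth and the handle.

```bash
python3 - <<'E'
from h import *
D={n:np.load(f'pics/{n}0.npz') for n in('top','side')}
C={n:cloud(n,D[n]['d']) for n in D}
# sleeve mouth: disc of radius 15mm at rim height, per view
for n in D:
    W=C[n]; c=np.array([.662,.055])
    m=(np.hypot(W[...,0]-c[0],W[...,1]-c[1])<.025)&(W[...,2]>.131)&(W[...,2]<.146)
    v,u=np.nonzero(m); h=cv2.convexHull(np.c_[u,v].astype(np.float32)); M=cv2.moments(h)
    uc,vc=M['m10']/M['m00'],M['m01']/M['m00']; print(n,'mouth',len(u),(uc,vc),ray(n,uc,vc,.138),'z',np.median(W[m][:,2]),cv2.minEnclosingCircle(h))
# punch axis
for n in D:
    W=C[n]; w=W[(W[...,2]>.05)&(W[...,2]<.2)]
    a=np.array([.52,-.310]);b=np.array([.583,-.325])
    t=(b-a)/np.linalg.norm(b-a); nn=np.array([-t[1],t[0]])
    q=w[:,:2]-a; k=(abs(q@nn)<.02)&(q@t>-.06)&(q@t<.12)
    w=w[k]; zline=lambda w:.095+(q[k]@t-.007)/np.tan(np.radians(35))
    r=abs(w[:,2]-zline(w)); w=w[r<.02]
    for _ in range(4):
        mu=w.mean(0); U=np.linalg.svd(w-mu,full_matrices=False)[2][0]; U*=np.sign(U[2])
        d=np.linalg.norm(np.cross(w-mu,U),axis=1); w=w[d<.008]
    s=(w-mu)@U; print(n,'punch',len(w),'mu',mu,'dir',U,'tilt',np.degrees(np.arccos(U[2])),'yaw',np.degrees(np.arctan2(U[1],U[0])),'hi',mu+U*s.max(),'lo',mu+U*s.min(), np.sort(d)[-1])
# drawer front/handle, box frame
W=C['top']
m=(W[...,2]>.105)&(W[...,2]<.125); m[:, :205]=0; m[:,365:]=0; m[:150]=0;m[225:]=0
print('box-top',cv2.minAreaRect(W[m][:,:2].astype(np.float32)))
e=np.array([np.cos(np.radians(9.3)),np.sin(np.radians(9.3))]); f=np.array([-e[1],e[0]])
for n in D:
    W=C[n]; q=W[...,:2]-np.array([.612,.047]); X=q@e;Y=q@f
    m=(abs(Y)<.07)&(X<-.1)&(X>-.25)&(W[...,2]>.065)&(W[...,2]<.09)
    x=X[m]; print(n,'handle-ish X hist',np.histogram(x,bins=np.arange(-.25,-.09,.01)))
E
```

```text
top mouth 104 (279.24455611390283, 170.3835845896147) [0.66340188 0.05713721 0.138     ] z 0.13775844040932161 ((279.04217529296875, 170.6204833984375), 6.1391496658325195)
side mouth 74 (325.088, 194.52) [0.66441683 0.04991206 0.138     ] z 0.1363762988240501 ((325.0, 194.60000610351562), 5.249864101409912)
top punch 251 mu [ 0.54433678 -0.31397477  0.12112085] dir [ 0.56500009 -0.10560943  0.81830407] tilt 35.08461688358971 yaw -10.5875110281844 hi [ 0.58649286 -0.32185456  0.18217658] lo [ 0.4956303  -0.30487059  0.05057803] 0.007903904886800229
side punch 423 mu [ 0.54544479 -0.31999162  0.12020814] dir [ 0.57215567 -0.10237525  0.81373042] tilt 35.53797848329006 yaw -10.144525087293712 hi [ 0.58759287 -0.32753313  0.18015192] lo [ 0.49512624 -0.31098817  0.04864417] 0.0079261849922922
box-top ((0.6155083775520325, 0.049205340445041656), (0.1523934155702591, 0.30283838510513306), 9.306816101074219)
top handle-ish X hist (array([  0,   0,   0,   0,   0,   0,   0,  33, 162,  29,  30,  10,  97,
        33,  24]), array([-0.25, -0.24, -0.23, -0.22, -0.21, -0.2 , -0.19, -0.18, -0.17,
       -0.16, -0.15, -0.14, -0.13, -0.12, -0.11, -0.1 ]))
side handle-ish X hist (array([  0,   0,   0,   0,   0,   0,   0,  25,  97,  31,  30, 103,   0,
        10,  36]), array([-0.25, -0.24, -0.23, -0.22, -0.21, -0.2 , -0.19, -0.18, -0.17,
       -0.16, -0.15, -0.14, -0.13, -0.12, -0.11, -0.1 ]))
```

Request:
play_rows([
  {"dx": 20,"dy": -30,"twist": 3},
  {"dx": 20,"dy": -30,"twist": 3},
  {"dx": 20,"dy": -30,"twist": 3},
  {"dx": 20,"dy": -30,"twist": 3},
  {"dx": 20,"dy": -30,"twist": 3},
  {"dx": 20,"dy": -30,"twist": 3},
  {"dx": 20,"dy": -30,"twist": 3},
  {"dx": 10,"dy": -30,"twist": 3},
  {"dx": 10,"dy": -30,"twist": 3},
  {"dx": 5,"dy": -30,"twist": 3},
  {"dy": -30},
  {"dy": -30},
  {"dy": -30},
  {"dy": -30},
  {"dy": -30},
  {"dy": -30},
  {"dy": -30},
  {"dy": -30},
  {"dy": -30},
  {"dy": -25},
], gripper=1.0, newtons=30)

```text
invalid input
```

Request:
play_rows([
  {"dx": 20,"dy": -30,"dz": 0,"twist": 3},
  {"dx": 20,"dy": -30,"dz": 0,"twist": 3},
  {"dx": 20,"dy": -30,"dz": 0,"twist": 3},
  {"dx": 20,"dy": -30,"dz": 0,"twist": 3},
  {"dx": 20,"dy": -30,"dz": 0,"twist": 3},
  {"dx": 20,"dy": -30,"dz": 0,"twist": 3},
  {"dx": 20,"dy": -30,"dz": 0,"twist": 3},
  {"dx": 10,"dy": -30,"dz": 0,"twist": 3},
  {"dx": 10,"dy": -30,"dz": 0,"twist": 3},
  {"dx": 5,"dy": -30,"dz": 0,"twist": 3},
  {"dx": 0,"dy": -30,"dz": 0,"twist": 0},
  {"dx": 0,"dy": -30,"dz": 0,"twist": 0},
  {"dx": 0,"dy": -30,"dz": 0,"twist": 0},
  {"dx": 0,"dy": -30,"dz": 0,"twist": 0},
  {"dx": 0,"dy": -30,"dz": 0,"twist": 0},
  {"dx": 0,"dy": -30,"dz": 0,"twist": 0},
  {"dx": 0,"dy": -30,"dz": 0,"twist": 0},
  {"dx": 0,"dy": -30,"dz": 0,"twist": 0},
  {"dx": 0,"dy": -30,"dz": 0,"twist": 0},
  {"dx": 0,"dy": -25,"dz": 0,"twist": 0},
], gripper=1.0, newtons=30)

```text
time: 1.77
position: [0.3933, 0.0113, 0.196]
orientation: [[-0.987, -0.162, -0.0], [-0.162, 0.987, -0.0], [0.0, -0.0, -1.0]]
contact_force: [-0.8, -0.7, -0.3]
gripper_width: -0.0001
gripper_force: 0.0
```

Request:
play_rows([
  {"dx": 0,"dy": 0,"dz": -25,"twist": 0},
  {"dx": 0,"dy": 0,"dz": -25,"twist": 0},
  {"dx": 0,"dy": 0,"dz": -25,"twist": 0},
  {"dx": 0,"dy": 0,"dz": -25,"twist": 0},
  {"dx": 0,"dy": 0,"dz": -25,"twist": 0},
  {"dx": 0,"dy": 0,"dz": -3,"twist": 0},
  {"dx": 0,"dy": 0,"dz": 0,"twist": 0},
  {"dx": 10,"dy": 1.6,"dz": 0,"twist": 0},
  {"dx": 10,"dy": 1.6,"dz": 0,"twist": 0},
  {"dx": 8,"dy": 1.3,"dz": 0,"twist": 0},
  {"dx": 8,"dy": 1.3,"dz": 0,"twist": 0},
  {"dx": 8,"dy": 1.3,"dz": 0,"twist": 0},
  {"dx": 8,"dy": 1.3,"dz": 0,"twist": 0},
  {"dx": 0,"dy": 0,"dz": 0,"twist": 0},
])

```text
time: 2.93
position: [0.4483, 0.0222, 0.0685]
orientation: [[-0.987, -0.163, 0.002], [-0.163, 0.987, 0.0], [-0.002, -0.0, -1.0]]
contact_force: [0.3, 0.0, 0.8]
gripper_width: 0.0003
gripper_force: 0.0
```

Request:
play_rows([
  {"dx": 5,"dy": 0.8,"dz": 0,"twist": 0},
  {"dx": 5,"dy": 0.8,"dz": 0,"twist": 0},
  {"dx": 5,"dy": 0.8,"dz": 0,"twist": 0},
  {"dx": 4,"dy": 0.7,"dz": 0,"twist": 0},
  {"dx": 4,"dy": 0.7,"dz": 0,"twist": 0},
  {"dx": 4,"dy": 0.7,"dz": 0,"twist": 0},
  {"dx": 2,"dy": 0.3,"dz": 0,"twist": 0},
  {"dx": 0,"dy": 0,"dz": 0,"twist": 0},
])

```text
time: 3.6
position: [0.4755, 0.0267, 0.0681]
orientation: [[-0.987, -0.163, 0.001], [-0.163, 0.987, 0.0], [-0.001, -0.0, -1.0]]
contact_force: [-0.3, 0.2, 0.6]
gripper_width: 0.0004
gripper_force: 0.0
```

```bash
cat > dr.py <<'E'
from h import *
import sys
e=np.array([np.cos(np.radians(9.3)),np.sin(np.radians(9.3))]); f=np.array([-e[1],e[0]])
p,d=grab('side',sys.argv[1]); W=cloud('side',d); q=W[...,:2]-np.array([.6155,.0492]); X=q@e;Y=q@f
m=(abs(Y)<.12)&(abs(Y)>.07)&(X<-.06)&(X>-.25)&(W[...,2]>.085)&(W[...,2]<.12)
h,b=np.histogram(X[m],bins=np.arange(-.18,-.06,.004)); print(dict(zip(np.round(b,3).tolist(),h.tolist())))
s=monitor.observe(); print(s['position'],s['contact_force'],(np.array(s['position'])[:2]-[.6155,.0492])@e)
E
python3 dr.py s1
```

```text
{-0.18: 0, -0.176: 0, -0.172: 0, -0.168: 0, -0.164: 0, -0.16: 0, -0.156: 0, -0.152: 0, -0.148: 0, -0.144: 0, -0.14: 0, -0.136: 0, -0.132: 49, -0.128: 24, -0.124: 22, -0.12: 9, -0.116: 0, -0.112: 0, -0.108: 0, -0.104: 0, -0.1: 0, -0.096: 0, -0.092: 0, -0.088: 0, -0.084: 0, -0.08: 0, -0.076: 39, -0.072: 37, -0.068: 39}
[0.47518959 0.02662757 0.06807955] [ 0.01841021 -0.44298031 -0.16133675] -0.14211392436620504
```

```bash
python3 - <<'E'
from h import *
p=cv2.imread('pics/s1.png'); t,_=grab('top','t1'); t=t[:,:,::-1]
f=lambda q,x,y:cv2.resize(q[y:y+150,x:x+200],(400,300),interpolation=cv2.INTER_CUBIC)
cv2.imwrite('pics/c2.png',np.hstack([f(p,200,150),f(t,200,150)]))
E
```

```text
(no output)
```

View pics/c2.png

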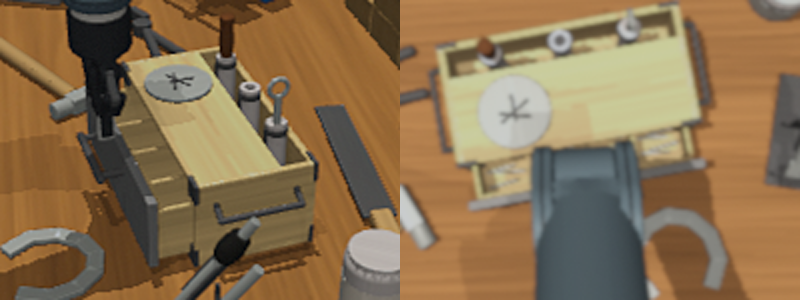

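```bash
python3 - <<'E'
from h import *
e=np.array([np.cos(np.radians(9.3)),np.sin(np.radians(9.3))]); f=np.array([-e[1],e[0]])
for k in('0','1'):
    d=np.load(f'pics/top{k}.npz' if k=='0' else 'pics/t1.npz')['d']; W=cloud('top',d); q=W[...,:2]-[.6155,.0492]; X=q@e;Y=q@f
    for lo,hi in((.06,.1),(.085,.12)):
        m=(abs(Y)<.14)&(abs(Y)>.06)&(X<-.07)&(X>-.25)&(W[...,2]>lo)&(W[...,2]<hi); h,b=np.histogram(X[m],bins=np.arange(-.23,-.07,.005)); print(k,lo,{round(x,3):int(n) for x,n in zip(b,h) if n})
    print(np.median(W[...,2][(abs(Y)<.14)&(abs(X+.135)<.02)&(W[...,2]<.13)]))
for u,v in((240,253),(350,237),(276,262),(318,255)): 
  for z in(.1,.078):
    r=ray('top',u,v,z)[:2]-[.6155,.0492]; print(u,v,z,r@e,r@f)
E
```

```text
0 0.06 {np.float64(-0.145): 5, np.float64(-0.14): 4, np.float64(-0.135): 2, np.float64(-0.13): 80, np.float64(-0.125): 53, np.float64(-0.12): 22, np.float64(-0.115): 21, np.float64(-0.11): 21, np.float64(-0.105): 23, np.float64(-0.1): 19, np.float64(-0.095): 20, np.float64(-0.09): 22, np.float64(-0.085): 19, np.float64(-0.08): 23}
0 0.085 {np.float64(-0.145): 12, np.float64(-0.14): 135, np.float64(-0.135): 134, np.float64(-0.13): 52, np.float64(-0.125): 2, np.float64(-0.12): 3, np.float64(-0.115): 1, np.float64(-0.105): 1, np.float64(-0.1): 1, np.float64(-0.095): 1, np.float64(-0.09): 1, np.float64(-0.085): 1, np.float64(-0.08): 20}
0.07485739274734293
1 0.06 {np.float64(-0.135): 13, np.float64(-0.125): 4, np.float64(-0.12): 70, np.float64(-0.115): 40, np.float64(-0.11): 11, np.float64(-0.105): 17, np.float64(-0.1): 15, np.float64(-0.095): 15, np.float64(-0.09): 19, np.float64(-0.085): 17, np.float64(-0.08): 21}
1 0.085 {np.float64(-0.135): 19, np.float64(-0.13): 121, np.float64(-0.125): 119, np.float64(-0.12): 49, np.float64(-0.115): 7, np.float64(-0.11): 4, np.float64(-0.105): 2, np.float64(-0.09): 1, np.float64(-0.08): 20}
0.004247555598552832
240 253 0.1 -0.12824486438481417 0.1313057482882901
240 253 0.078 -0.1279138774966655 0.13383719898885008
350 237 0.1 -0.13848109954389734 -0.14043246219231623
350 237 0.078 -0.13834178900057376 -0.14298938491467747
276 262 0.1 -0.16570683055377888 0.04850398348946181
276 262 0.078 -0.1660773293811922 0.04948494815926387
318 255 0.1 -0.16746329690100673 -0.055416715557320174
318 255 0.078 -0.16786668604834856 -0.056381694824463174
```

The side view shows the fingers at the drawer front, inside the handle's reach. The drawer has moved in about 9 mm, so I'll keep pushing the same way.

Request:
play_rows([
  {"dx": 4,"dy": 0.7,"dz": 0,"twist": 0},
  {"dx": 4,"dy": 0.7,"dz": 0,"twist": 0},
  {"dx": 4,"dy": 0.7,"dz": 0,"twist": 0},
  {"dx": 4,"dy": 0.7,"dz": 0,"twist": 0},
  {"dx": 4,"dy": 0.7,"dz": 0,"twist": 0},
  {"dx": 4,"dy": 0.7,"dz": 0,"twist": 0},
  {"dx": 0,"dy": 0,"dz": 0,"twist": 0},
])

```text
time: 4.28
position: [0.5003, 0.0311, 0.0682]
orientation: [[-0.987, -0.163, 0.002], [-0.163, 0.987, 0.0], [-0.002, -0.0, -1.0]]
contact_force: [0.2, -0.3, -0.2]
gripper_width: 0.0003
gripper_force: 0.0
```

```bash
python3 dr.py s2
```

```text
{-0.18: 0, -0.176: 0, -0.172: 0, -0.168: 0, -0.164: 0, -0.16: 0, -0.156: 0, -0.152: 0, -0.148: 0, -0.144: 0, -0.14: 0, -0.136: 0, -0.132: 0, -0.128: 0, -0.124: 0, -0.12: 0, -0.116: 0, -0.112: 0, -0.108: 17, -0.104: 52, -0.1: 24, -0.096: 15, -0.092: 0, -0.088: 0, -0.084: 0, -0.08: 0, -0.076: 23, -0.072: 23, -0.068: 28}
[0.49979602 0.03107555 0.0681974 ] [0.1841495  0.00758829 0.95680043] -0.11711211641013718
```

Request:
play_rows([
  {"dx": 3,"dy": 0.5,"dz": 0,"twist": 0},
  {"dx": 3,"dy": 0.5,"dz": 0,"twist": 0},
  {"dx": 2,"dy": 0.3,"dz": 0,"twist": 0},
  {"dx": 2,"dy": 0.3,"dz": 0,"twist": 0},
  {"dx": 2,"dy": 0.3,"dz": 0,"twist": 0},
  {"dx": 2,"dy": 0.3,"dz": 0,"twist": 0},
  {"dx": 2,"dy": 0.3,"dz": 0,"twist": 0},
  {"dx": 1,"dy": 0.2,"dz": 0,"twist": 0},
  {"dx": 0,"dy": 0,"dz": 0,"twist": 0},
])

```text
time: 5.08
position: [0.5109, 0.0328, 0.0676]
orientation: [[-0.987, -0.163, -0.01], [-0.163, 0.987, -0.001], [0.01, 0.001, -1.0]]
contact_force: [-12.7, -0.7, 12.7]
gripper_width: -0.0001
gripper_force: 8.8
```

```bash
python3 dr.py s3
```

```text
{-0.18: 0, -0.176: 0, -0.172: 0, -0.168: 0, -0.164: 0, -0.16: 0, -0.156: 0, -0.152: 0, -0.148: 0, -0.144: 0, -0.14: 0, -0.136: 0, -0.132: 0, -0.128: 0, -0.124: 0, -0.12: 0, -0.116: 0, -0.112: 0, -0.108: 0, -0.104: 0, -0.1: 0, -0.096: 73, -0.092: 21, -0.088: 21, -0.084: 6, -0.08: 0, -0.076: 24, -0.072: 20, -0.068: 22}
[0.51113415 0.03287182 0.06759989] [-12.03576709  -1.14837717  10.710656  ] -0.10563273196241865
```

Request:
play_rows([
  {"dx": 2,"dy": 0.3,"dz": 0,"twist": 0},
  {"dx": 2,"dy": 0.3,"dz": 0,"twist": 0},
  {"dx": 2,"dy": 0.3,"dz": 0,"twist": 0},
  {"dx": 0,"dy": 0,"dz": 0,"twist": 0},
])

```text
time: 5.47
position: [0.5188, 0.0341, 0.0677]
orientation: [[-0.987, -0.163, -0.006], [-0.163, 0.987, -0.0], [0.006, 0.001, -1.0]]
contact_force: [-10.3, 0.2, 9.0]
gripper_width: -0.0003
gripper_force: 6.4
```

```bash
python3 dr.py s4; python3 - <<'E'
import cv2
p=cv2.imread('pics/s4.png');cv2.imwrite('pics/c3.png',cv2.resize(p[140:290,200:400],(800,600),interpolation=cv2.INTER_CUBIC))
E
```

```text
{-0.18: 0, -0.176: 0, -0.172: 0, -0.168: 0, -0.164: 0, -0.16: 0, -0.156: 0, -0.152: 0, -0.148: 0, -0.144: 0, -0.14: 0, -0.136: 0, -0.132: 0, -0.128: 0, -0.124: 0, -0.12: 0, -0.116: 0, -0.112: 0, -0.108: 0, -0.104: 0, -0.1: 0, -0.096: 0, -0.092: 0, -0.088: 73, -0.084: 22, -0.08: 21, -0.076: 31, -0.072: 22, -0.068: 23}
[0.51882182 0.03415165 0.06770834] [-9.7100014  -0.44400557  8.72494325] -0.09783928056540617
```

View pics/c3.png

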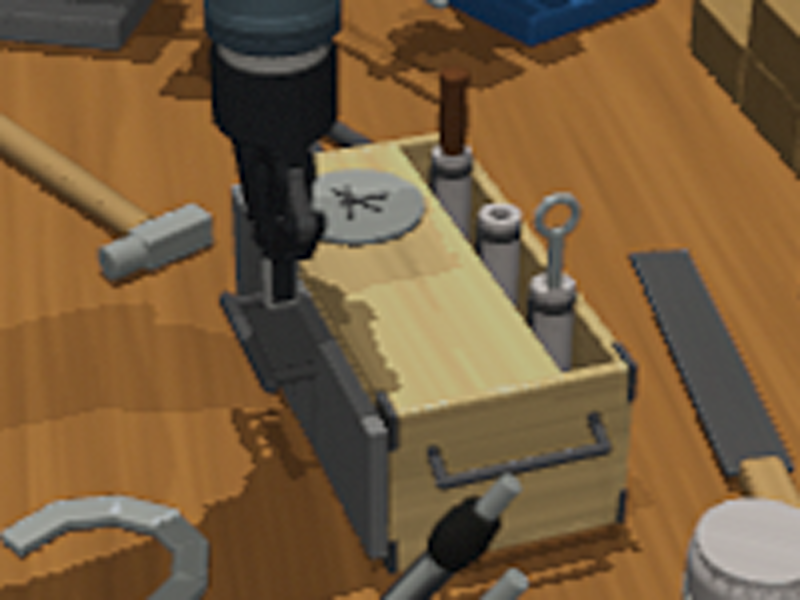

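Request:
play_rows([
  {"dx": 2,"dy": 0.3,"dz": 0,"twist": 0},
  {"dx": 0,"dy": 0,"dz": 0,"twist": 0},
  {"dx": -2,"dy": -0.3,"dz": 0,"twist": 0},
  {"dx": -1,"dy": 0,"dz": 0,"twist": 0},
  {"dx": 0,"dy": 0,"dz": 5,"twist": 0},
  {"dx": 0,"dy": 0,"dz": 20,"twist": 0},
  {"dx": 0,"dy": 0,"dz": 30,"twist": 0},
  {"dx": 0,"dy": 0,"dz": 40,"twist": 0},
  {"dx": 0,"dy": 0,"dz": 40,"twist": 0},
  {"dx": 0,"dy": 0,"dz": 40,"twist": 0},
  {"dx": 0,"dy": 0,"dz": 0,"twist": 0},
])

```text
time: 6.43
position: [0.5267, 0.0348, 0.2517]
orientation: [[-0.987, -0.163, 0.015], [-0.163, 0.987, 0.003], [-0.016, 0.0, -1.0]]
contact_force: [2.0, -0.3, 0.1]
gripper_width: -0.0001
gripper_force: 0.0
```

```bash
python3 dr.py s5
```

```text
{-0.18: 0, -0.176: 0, -0.172: 0, -0.168: 0, -0.164: 0, -0.16: 0, -0.156: 0, -0.152: 0, -0.148: 0, -0.144: 0, -0.14: 0, -0.136: 0, -0.132: 0, -0.128: 0, -0.124: 0, -0.12: 0, -0.116: 0, -0.112: 0, -0.108: 0, -0.104: 0, -0.1: 0, -0.096: 0, -0.092: 0, -0.088: 91, -0.084: 36, -0.08: 35, -0.076: 56, -0.072: 39, -0.068: 36}
[0.52498297 0.03477522 0.248228  ] [ 0.86863616 -0.94824586 -0.21743014] -0.09165835122645703
```

Request:
play_rows([
  {"dx": 0,"dy": -30,"dz": 0,"twist": -2},
  {"dx": 0,"dy": -30,"dz": 0,"twist": -2},
  {"dx": 5,"dy": -30,"dz": 0,"twist": -2},
  {"dx": 5,"dy": -30,"dz": 0,"twist": -2},
  {"dx": 5,"dy": -30,"dz": 0,"twist": -2},
  {"dx": 5,"dy": -30,"dz": 0,"twist": -2},
  {"dx": 5,"dy": -30,"dz": 0,"twist": -2},
  {"dx": 5,"dy": -30,"dz": 0,"twist": -2},
  {"dx": 5,"dy": -30,"dz": 0,"twist": -2},
  {"dx": 5,"dy": -30,"dz": 0,"twist": -1.7},
  {"dx": 5,"dy": -30,"dz": 0,"twist": 0},
  {"dx": 2,"dy": -26,"dz": 0,"twist": 0},
  {"dx": 0,"dy": 0,"dz": 0,"twist": 0},
  {"dx": 0,"dy": 0,"dz": 0,"twist": 0},
], gripper=0.47)

```text
time: 7.65
position: [0.5671, -0.3235, 0.2421]
orientation: [[-0.983, 0.182, -0.001], [0.182, 0.983, -0.001], [0.001, -0.001, -1.0]]
contact_force: [-0.2, 0.4, 0.1]
gripper_width: 0.0453
gripper_force: 0.0
```

Request:
play_rows([
  {"dx": 4.5,"dy": 2.8,"dz": -20,"twist": 0},
  {"dx": 0,"dy": 0,"dz": -20,"twist": 0},
  {"dx": 0,"dy": 0,"dz": -20,"twist": 0},
  {"dx": 0,"dy": 0,"dz": -20,"twist": 0},
  {"dx": 0,"dy": 0,"dz": -15,"twist": 0},
  {"dx": 0,"dy": 0,"dz": -10,"twist": 0},
  {"dx": 0,"dy": 0,"dz": -4,"twist": 0},
  {"dx": 0,"dy": 0,"dz": 0,"twist": 0},
  {"dx": 0,"dy": 0,"dz": 0,"twist": 0},
])

```text
time: 8.4
position: [0.5729, -0.3187, 0.1348]
orientation: [[-0.984, 0.179, 0.001], [0.179, 0.984, -0.0], [-0.001, -0.0, -1.0]]
contact_force: [-0.1, -0.5, -1.4]
gripper_width: 0.0453
gripper_force: 0.0
```

Request:
play_rows([
  {"dx": 0,"dy": -1.5,"dz": -1,"twist": 0},
  {"dx": 0,"dy": 0,"dz": 0,"twist": 0},
  {"dx": 0,"dy": 0,"dz": 0,"twist": 0},
  {"dx": 0,"dy": 0,"dz": 0,"twist": 0},
  {"dx": 0,"dy": 0,"dz": 0,"twist": 0},
  {"dx": 0,"dy": 0,"dz": 0,"twist": 0},
], gripper=1.0, newtons=30)

```text
time: 8.9
position: [0.5727, -0.3209, 0.1339]
orientation: [[-0.984, 0.179, 0.001], [0.179, 0.984, -0.001], [-0.001, -0.001, -1.0]]
contact_force: [-0.6, -0.9, 6.0]
gripper_width: 0.0089
gripper_force: 29.3
```

Request:
play_rows([
  {"dx": -7.5,"dy": 1.4,"dz": 5.2,"twist": 0},
  {"dx": -7.7,"dy": 1.4,"dz": 4.6,"twist": 0},
  {"dx": -8.0,"dy": 1.5,"dz": 4.0,"twist": 0},
  {"dx": -8.3,"dy": 1.5,"dz": 3.5,"twist": 0},
  {"dx": 0,"dy": 0,"dz": 0,"twist": 0},
])

```text
time: 9.32
position: [0.5391, -0.3149, 0.1516]
orientation: [[-0.984, 0.18, 0.0], [0.18, 0.984, -0.0], [-0.0, -0.0, -1.0]]
contact_force: [1.9, -1.1, 3.0]
gripper_width: 0.0072
gripper_force: 28.7
```

```bash
cat > tilt.py <<'E'
from h import *
import sys
s=monitor.observe(); P=np.array(s['position']); print(P,s['contact_force'],s['gripper_width'])
p,d=grab('side',sys.argv[1]); W=cloud('side',d)
G=P+[0,0,.019]
# points below the fingertips near tool, rod-sized
L=np.array([.983,-.181]); q=W[...,:2]-G[:2]; a=q@L; b=q@np.array([.181,.983])
m=(abs(b)<.018)&(abs(a)<.12)&(W[...,2]>G[2]-.16)&(W[...,2]<P[2]-.004)&(W[...,2]>.015)
v,u=np.nonzero(m); print(len(u))
for z0 in np.arange(max(.015,G[2]-.16),P[2],.015):
    k=m&(abs(W[...,2]-z0)<.0075)
    if k.sum(): print(round(z0,3),int(k.sum()),'a med',np.round(np.median(a[k]),4),np.round([a[k].min(),a[k].max()],3),'b',np.round(np.median(b[k]),4))
c=proj('side',G)[0].astype(int); x=max(0,min(c[0]-70,560-160)); y=max(0,min(c[1]-40,420-120))
cv2.imwrite(f'pics/{sys.argv[1]}c.png',cv2.resize(p[y:y+120,x:x+160,::-1],(640,480),interpolation=cv2.INTER_CUBIC))
E
python3 tilt.py r1
```

```text
[ 0.53908127 -0.31490652  0.15156133] [ 1.88011666 -1.07096597  3.00550086] 0.007203087114261236
784
0.015 19 a med -0.0407 [-0.05  -0.039] b -0.0061
0.03 122 a med -0.0537 [-0.068  0.017] b -0.0062
0.045 66 a med -0.0542 [-0.067  0.017] b -0.0051
0.06 38 a med -0.0429 [-0.05  -0.034] b -0.0056
0.075 81 a med -0.0221 [-0.042  0.016] b -0.0045
0.09 145 a med -0.0107 [-0.036  0.016] b -0.003
0.105 118 a med -0.0031 [-0.03   0.016] b -0.0031
0.12 133 a med 0.0082 [-0.024  0.023] b -0.0016
0.135 45 a med -0.0109 [-0.017  0.015] b -0.0041
0.15 17 a med -0.0072 [-0.011  0.   ] b -0.004
```

View pics/r1c.png

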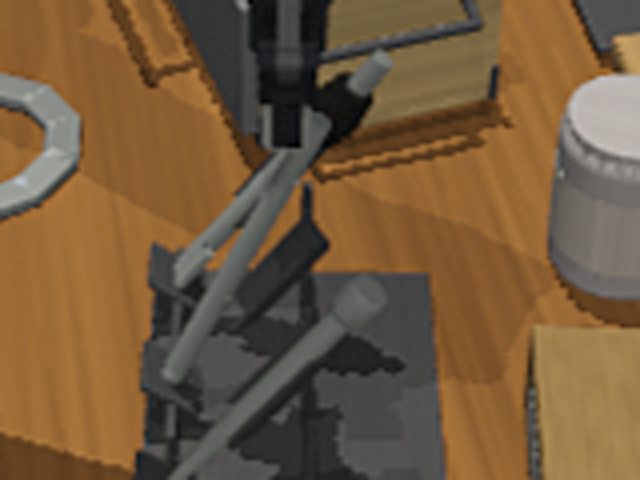

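The punch is pivoting as planned, with its lower end on the stop at about (175,375) in the crop. But the fingertips at (290,145) hold it only at their very ends. I'll check where the real tips are using the earlier picture with the fingers shut.

```bash
python3 - <<'E'
from h import *
for nm,P in(('s5',[.525,.0348,.2485]),('r1',[.5391,-.3149,.1516]),('s1',[.4752,.0266,.0681])):
    z=np.load(f'pics/{nm}.npz');W=cloud('side',z['d']);p=z['p'].astype(int)
    q=W-np.array(P); m=(abs(q[...,0])<.03)&(abs(q[...,1])<.05)&(q[...,2]>-.03)&(q[...,2]<.06)
    print(nm,proj('side',P)[0])
    for a in np.arange(-.03,.06,.006):
        k=m&(q[...,2]>=a)&(q[...,2]<a+.006)
        if k.sum(): print(round(a,3),int(k.sum()),np.round(np.median(q[k],0),4),np.median(p[k],0))
E
```

```text
s5 [269.47441074 162.4114532 ]
0.036 9 [ 0.0061 -0.0059  0.0407] [79. 84. 86.]
0.042 18 [ 0.0001 -0.0068  0.0447] [73.  67.  64.5]
0.048 28 [ 0.0042 -0.0107  0.0514] [43.5 46.5 45. ]
0.054 26 [ 0.0008 -0.0111  0.0578] [21.  22.5 24.5]
r1 [301.92189365 294.28319548]
-0.03 53 [ 0.013  -0.0011 -0.0271] [41. 40. 41.]
-0.024 22 [-0.0111 -0.0013 -0.021 ] [93.5 88.  85.5]
-0.018 15 [-0.0119 -0.0029 -0.0154] [93. 95. 92.]
-0.012 18 [-0.0081 -0.0031 -0.0089] [95.5 96.  92.5]
-0.006 14 [-0.0056 -0.0038 -0.0041] [95.5 95.5 92. ]
-0.0 22 [-0.0027 -0.0043  0.0027] [93.  91.5 89. ]
0.006 15 [-0.001  -0.0041  0.0092] [84. 88. 82.]
0.012 20 [ 0.0024 -0.0044  0.0145] [81.5 83.  81. ]
0.018 17 [ 0.0045 -0.0056  0.0215] [82. 83. 80.]
0.024 15 [ 0.0065 -0.0058  0.0266] [85. 87. 83.]
0.03 13 [ 0.0097 -0.0068  0.0343] [87. 89. 84.]
0.036 25 [ 0.0086 -0.0087  0.039 ] [88. 90. 86.]
0.042 48 [ 0.0097 -0.0076  0.0448] [73.5 76.5 73.5]
0.048 31 [-0.0015 -0.0143  0.0508] [31. 31. 32.]
0.054 28 [-0.0005 -0.0151  0.0568] [26.5 27.  28. ]
s1 [251.94161617 229.75961943]
-0.03 17 [ 0.0135 -0.0055 -0.0273] [49. 50. 48.]
-0.024 13 [ 0.0152 -0.0154 -0.0196] [49. 49. 49.]
-0.018 18 [ 0.0124  0.0027 -0.0149] [49.  49.  48.5]
-0.012 17 [ 0.0124  0.0018 -0.0083] [48. 49. 48.]
-0.006 13 [ 0.0112  0.0105 -0.0028] [48. 48. 48.]
-0.0 17 [0.0128 0.0002 0.0028] [48. 48. 48.]
0.006 47 [ 0.0009 -0.0008  0.01  ] [48. 48. 47.]
0.012 132 [-0.0143 -0.0137  0.0145] [51. 49. 48.]
0.018 16 [ 0.0141 -0.0133  0.0212] [48. 48. 47.]
0.024 11 [ 0.0157 -0.0219  0.0262] [47. 47. 46.]
0.03 46 [ 0.0195 -0.0159  0.0345] [58.5 59.  57. ]
0.036 41 [ 0.0204 -0.0122  0.0369] [59. 59. 57.]
0.042 19 [ 0.0007 -0.0092  0.045 ] [48. 51. 48.]
0.048 18 [ 0.0039 -0.0105  0.0512] [22.5 23.5 24.5]
0.054 24 [ 0.0014 -0.0091  0.0566] [60.5 60.5 59.5]
```

The images put the real fingertips about 37 mm above the reported TCP, which also explains the drawer contact. I'll lay the punch back along the arc, release, go 37 mm lower and regrip.

Request:
play_rows([
  {"dx": 8.3,"dy": -1.5,"dz": -3.5,"twist": 0},
  {"dx": 8.0,"dy": -1.5,"dz": -4.0,"twist": 0},
  {"dx": 7.7,"dy": -1.4,"dz": -4.6,"twist": 0},
  {"dx": 7.5,"dy": -1.4,"dz": -4.2,"twist": 0},
  {"dx": 0,"dy": 0,"dz": 0,"twist": 0},
  {"dx": 0,"dy": 0,"dz": 0,"twist": 0},
])

```text
time: 9.87
position: [0.5722, -0.3201, 0.1328]
orientation: [[-0.984, 0.179, -0.002], [0.179, 0.984, 0.001], [0.002, 0.0, -1.0]]
contact_force: [-0.4, -0.8, -0.5]
gripper_width: 0.0071
gripper_force: 29.0
```

Request:
play_rows([
  {"dx": 0,"dy": 0,"dz": 0,"twist": 0},
  {"dx": 0,"dy": 0,"dz": 0,"twist": 0},
  {"dx": 0,"dy": 0,"dz": 0,"twist": 0},
  {"dx": 0,"dy": 0,"dz": 0,"twist": 0},
  {"dx": 0,"dy": 0,"dz": 0,"twist": 0},
], gripper=0.47)

```text
time: 10.28
position: [0.5722, -0.3202, 0.1342]
orientation: [[-0.984, 0.179, 0.0], [0.179, 0.984, 0.0], [-0.0, 0.0, -1.0]]
contact_force: [0.3, 0.2, -1.2]
gripper_width: 0.045
gripper_force: 0.0
```

```bash
python3 - <<'E'
from h import *
s=monitor.observe(); print(s['position'])
p,d=grab('side','r2'); W=cloud('side',d)
A=np.array([.548,-.3163,.1188]); D=np.array([.564,-.1035,.819]); q=W-A; t=q@D; r=np.linalg.norm(q-t[...,None]*D,axis=-1)
m=(r<.010)&(t>-.1)&(t<.1); w=W[m]; mu=w.mean(0); U=np.linalg.svd(w-mu,full_matrices=False)[2][0]; U*=np.sign(U[2]); print(len(w),mu,U,np.degrees(np.arccos(U[2])), t[m].min(),t[m].max(), 'axis pt',mu+np.array([.0026,.0037,-.0013]))
E
```

```text
[ 0.57222271 -0.32022623  0.13424841]
340 [ 0.54230475 -0.31957035  0.11440678] [ 0.61535264 -0.09453203  0.78256299] 38.504157127731254 -0.09927652012391766 0.07232499454155346 axis pt [ 0.54490475 -0.31587035  0.11310678]
```

Request:
play_rows([
  {"dx": 0,"dy": -0.5,"dz": -10,"twist": 0},
  {"dx": 0,"dy": 0,"dz": -10,"twist": 0},
  {"dx": 0,"dy": 0,"dz": -8,"twist": 0},
  {"dx": 0,"dy": 0,"dz": -5,"twist": 0},
  {"dx": 0,"dy": 0,"dz": -3,"twist": 0},
  {"dx": 0,"dy": 0,"dz": 0,"twist": 0},
  {"dx": 0,"dy": 0,"dz": 0,"twist": 0},
])

```text
time: 10.92
position: [0.5723, -0.3209, 0.098]
orientation: [[-0.984, 0.179, -0.0], [0.179, 0.984, -0.0], [0.0, -0.0, -1.0]]
contact_force: [0.1, -0.4, 0.1]
gripper_width: 0.0455
gripper_force: 0.0
```

Request:
play_rows([
  {"dx": 0,"dy": 0,"dz": 0,"twist": 0},
  {"dx": 0,"dy": 0,"dz": 0,"twist": 0},
  {"dx": 0,"dy": 0,"dz": 0,"twist": 0},
  {"dx": 0,"dy": 0,"dz": 0,"twist": 0},
  {"dx": 0,"dy": 0,"dz": 0,"twist": 0},
], gripper=1.0, newtons=30)

```text
time: 11.33
position: [0.5725, -0.3216, 0.0986]
orientation: [[-0.984, 0.179, 0.001], [0.179, 0.984, -0.001], [-0.001, -0.001, -1.0]]
contact_force: [-0.8, -0.9, 1.4]
gripper_width: 0.0115
gripper_force: 29.2
```

Request:
play_rows([
  {"dx": -7.5,"dy": 1.4,"dz": 5.3,"twist": 0},
  {"dx": -7.7,"dy": 1.4,"dz": 4.6,"twist": 0},
  {"dx": -8.0,"dy": 1.5,"dz": 4.0,"twist": 0},
  {"dx": -8.3,"dy": 1.5,"dz": 3.5,"twist": 0},
  {"dx": -8.4,"dy": 1.5,"dz": 3.0,"twist": 0},
  {"dx": -8.6,"dy": 1.6,"dz": 2.4,"twist": 0},
  {"dx": -8.7,"dy": 1.6,"dz": 1.9,"twist": 0},
  {"dx": -8.8,"dy": 1.6,"dz": 1.4,"twist": 0},
  {"dx": -8.8,"dy": 1.6,"dz": 0.8,"twist": 0},
  {"dx": -8.8,"dy": 1.6,"dz": 0.3,"twist": 0},
  {"dx": 0,"dy": 0,"dz": 0,"twist": 0},
  {"dx": 0,"dy": 0,"dz": 0,"twist": 0},
])

```text
time: 12.33
position: [0.4921, -0.3067, 0.1296]
orientation: [[-0.984, 0.179, 0.009], [0.179, 0.984, -0.003], [-0.01, -0.001, -1.0]]
contact_force: [4.0, 0.4, 19.2]
gripper_width: 0.0114
gripper_force: 32.8
```

```bash
sed -i "s/G=P+\[0,0,.019\]/P=P+[0,0,.037]; G=P+[0,0,.019]/" tilt.py; python3 tilt.py r3
```

```text
[ 0.49213776 -0.30667868  0.12961502] [ 3.98658268  0.4118934  19.17675359] 0.011401829586989614
730
0.026 76 a med -0.0039 [-0.011  0.005] b -0.0019
0.041 66 a med -0.0143 [-0.023  0.065] b -0.0046
0.056 32 a med -0.016 [-0.02  -0.008] b -0.0032
0.071 52 a med -0.0099 [-0.018  0.037] b -0.0027
0.086 144 a med 0.035 [-0.016  0.064] b -0.0018
0.101 119 a med 0.0425 [-0.013  0.058] b -0.0012
0.116 117 a med 0.0539 [-0.011  0.071] b -0.0014
0.131 72 a med 0.0026 [-0.009  0.071] b -0.003
0.146 37 a med -0.0005 [-0.007  0.007] b -0.0034
0.161 15 a med 0.0016 [-0.004  0.007] b -0.0039
```

View pics/r3c.png

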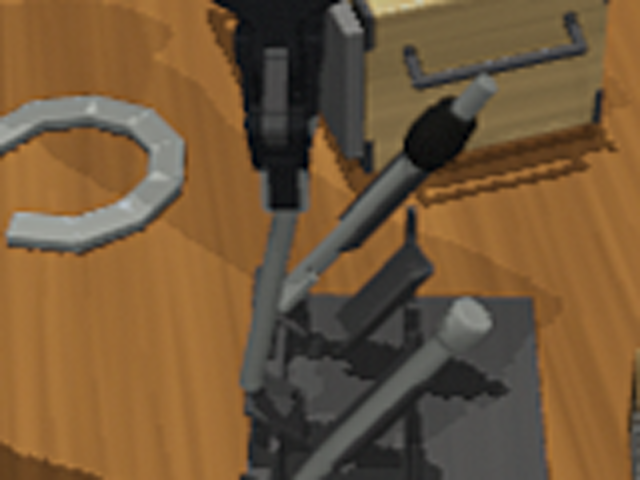

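Request:
play_rows([
  {"dx": 0,"dy": 0,"dz": 1,"twist": 0},
  {"dx": -5,"dy": 0.9,"dz": 0.6,"twist": 0},
  {"dx": -5,"dy": 0.9,"dz": 0.4,"twist": 0},
  {"dx": -5,"dy": 0.9,"dz": 0.2,"twist": 0},
  {"dx": -3,"dy": 0.5,"dz": 0,"twist": 0},
  {"dx": 0,"dy": 0,"dz": 0,"twist": 0},
])

```text
time: 12.88
position: [0.472, -0.3029, 0.1303]
orientation: [[-0.984, 0.18, 0.005], [0.18, 0.984, -0.001], [-0.005, -0.0, -1.0]]
contact_force: [2.7, 0.9, 12.8]
gripper_width: 0.0108
gripper_force: 31.8
```

```bash
cat > tl.py <<'E'
from h import *
import sys
s=monitor.observe(); P=np.array(s['position'])+[0,0,.037]; print(P,s['contact_force'],s['gripper_width'])
yaw=np.radians(float(sys.argv[2])); L=np.array([np.cos(yaw),np.sin(yaw)]); N=np.array([-L[1],L[0]])
for n in('side','top') if len(sys.argv)>3 else ('side',):
    p,d=grab(n,sys.argv[1]+n); W=cloud(n,d); w=W.reshape(-1,3)
    q=w[:,:2]-P[:2]; a=q@L; b=q@N; w=np.c_[a,b,w[:,2]]
    w=w[(abs(b)<.02)&(abs(a)<.04)&(w[:,2]<P[2]-.004)&(w[:,2]>P[2]-.12)]
    # seeded line: start near vertical through grip, refine
    c=np.array([0.,0.,P[2]]); U=np.array([-.0,0,1.])
    for tol in(.02,.012,.010,.009,.009,.009):
        r=np.linalg.norm(np.cross(w-c,U),axis=1); k=w[r<tol]; c=k.mean(0); U=np.linalg.svd(k-c,full_matrices=False)[2][0]; U*=np.sign(U[2])
    t=(k-c)@U; print(n,len(k),'tilt a,b deg',np.degrees(np.arctan2(U[:2],U[2])).round(2),'c',c.round(4),'low',(c+U*t.min()).round(4))
E
python3 tl.py r4 -10.4
```

```text
[ 0.47201883 -0.30286583  0.16726384] [ 2.66718306  0.88266848 12.78092836] 0.010798503546964528
side 265 tilt a,b deg [2.38 0.12] c [ 0.0051 -0.0031  0.1062] low [ 0.0027 -0.0032  0.0476]
```

Request:
play_rows([
  {"dx": 0,"dy": 0,"dz": 1,"twist": 0},
  {"dx": 0,"dy": 0,"dz": 2,"twist": 0},
  {"dx": 0,"dy": 0,"dz": 5,"twist": 0},
  {"dx": 0,"dy": 0,"dz": 15,"twist": 0},
  {"dx": 0,"dy": 0,"dz": 25,"twist": 0},
  {"dx": 0,"dy": 0,"dz": 30,"twist": 0},
  {"dx": 0,"dy": 0,"dz": 30,"twist": 0},
  {"dx": 0,"dy": 0,"dz": 30,"twist": 0},
  {"dx": 0,"dy": 0,"dz": 30,"twist": 0},
  {"dx": 0,"dy": 0,"dz": 25,"twist": 0},
  {"dx": 0,"dy": 0,"dz": 0,"twist": 0},
  {"dx": 0,"dy": 0,"dz": 0,"twist": 0},
  {"dx": 0,"dy": 0,"dz": 0,"twist": 0},
], newtons=50)

```text
time: 14.02
position: [0.4693, -0.3016, 0.3191]
orientation: [[-0.984, 0.179, -0.003], [0.179, 0.984, 0.002], [0.003, 0.001, -1.0]]
contact_force: [-0.8, 0.8, -2.2]
gripper_width: 0.0105
gripper_force: 48.7
```

```bash
sed -i 's/P\[2\]-.12)/P[2]-.17)/' tl.py; python3 tl.py r5 -10.4 ; python3 - <<'E'
from h import *
p=cv2.imread('pics/r5side.png'); s=monitor.observe(); c=proj('side',s['position'])[0].astype(int); print(c)
y=max(0,c[1]-90);x=max(0,c[0]-100); cv2.imwrite('pics/r5c.png',cv2.resize(p[y:y+150,x:x+200],(800,600),interpolation=cv2.INTER_CUBIC))
E
```

```text
[ 0.46928606 -0.30156759  0.35614228] [-0.84488116  0.75449108 -2.17244965] 0.01052606704644795
side 392 tilt a,b deg [ 3.28 -0.29] c [ 0.0037 -0.0035  0.2918] low [ 1.000e-04 -3.200e-03  2.296e-01]
[260 219]
```

View pics/r5c.png

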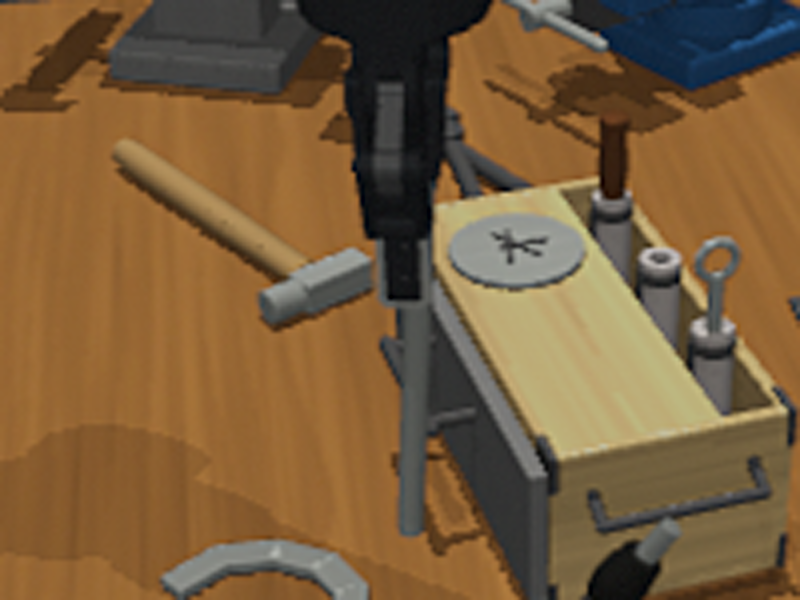

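Clear view: the rod hangs nearly vertical (3.3° off), well held, and its lower end is at about (413,533) in the crop. The empty sleeve mouth is at (658,262). Next I carry it above the sleeve.

Request:
play_rows([
  {"dx": 16,"dy": 30,"dz": 0,"twist": 0},
  {"dx": 16,"dy": 30,"dz": 0,"twist": 0},
  {"dx": 16,"dy": 30,"dz": 0,"twist": 0},
  {"dx": 16,"dy": 30,"dz": 0,"twist": 0},
  {"dx": 16,"dy": 30,"dz": 0,"twist": 0},
  {"dx": 16,"dy": 30,"dz": 0,"twist": 0},
  {"dx": 16,"dy": 30,"dz": 0,"twist": 0},
  {"dx": 16,"dy": 30,"dz": 0,"twist": 0},
  {"dx": 16,"dy": 30,"dz": 0,"twist": 0},
  {"dx": 16,"dy": 30,"dz": 0,"twist": 0},
  {"dx": 16,"dy": 30,"dz": 0,"twist": 0},
  {"dx": 18,"dy": 27,"dz": 0,"twist": 0},
  {"dx": 0,"dy": 0,"dz": 0,"twist": 0},
  {"dx": 0,"dy": 0,"dz": 0,"twist": 0},
  {"dx": 0,"dy": 0,"dz": 0,"twist": 0},
])

```text
time: 15.32
position: [0.6637, 0.0536, 0.3187]
orientation: [[-0.984, 0.18, -0.003], [0.18, 0.984, -0.002], [0.003, -0.002, -1.0]]
contact_force: [-0.1, 0.1, -1.4]
gripper_width: 0.0109
gripper_force: 48.8
```

```bash
python3 tl.py r6 -10.4 t; python3 - <<'E'
from h import *
z=np.load('pics/r6side.npz');W=cloud('side',z['d']); s=monitor.observe(); P=np.array(s['position'])
# lower end: pixels of rod in side view by columns; fit using depth
q=W[...,:2]-P[:2]; m=(np.hypot(q[...,0],q[...,1])<.02)&(W[...,2]>.205)&(W[...,2]<P[2]+.03)
v,u=np.nonzero(m); print('rod low row',v.max(), 'z', np.nanmin(W[m][:,2]))
for z0 in(.24,.26,.28,.30,.32,.34):
    k=m&(abs(W[...,2]-z0)<.006); vv,uu=np.nonzero(k); print(z0,k.sum(),uu.min(),uu.max(),uu.mean().round(2),vv.mean().round(2),np.median(W[k],0).round(4))
c=proj('side',[.6643,.0565,.138])[0]; print('pred mouth px',c)
x,y=int(c[0])-25,int(c[1])-25
g=z['p'][y:y+50,x:x+50]; 
M=(np.hypot(W[...,0]-.6643,W[...,1]-.0545)<.022)&(W[...,2]>.128)&(W[...,2]<.146); vv,uu=np.nonzero(M)
print(len(uu), W[M].min(0),W[M].max(0))
mm=M&(W[...,2]>.1355); vv,uu=np.nonzero(mm); print('rim',len(uu),uu.min(),uu.max(),vv.min(),vv.max(),W[mm].mean(0), cv2.minEnclosingCircle(W[mm][:,:2].astype(np.float32)))
cv2.imwrite('pics/r6c.png',cv2.resize(z['p'][y-60:y+60,x-55:x+105,::-1],(800,600),interpolation=cv2.INTER_CUBIC)); print(x-55,y-60)
E
```

```text
[0.6637203  0.0536487  0.35574817] [-0.09521382  0.0718258  -1.43153781] 0.010866690298978177
side 244 tilt a,b deg [ 3.23 -0.11] c [ 0.0035 -0.0035  0.2915] low [-0.     -0.0034  0.2296]
rod low row 162 z 0.22945054294414835
0.24 23 324 328 326.04 158.0 [0.6631 0.0504 0.2398]
0.26 21 325 329 326.81 150.43 [0.6641 0.049  0.2612]
0.28 26 326 330 327.96 142.81 [0.6662 0.0497 0.2796]
0.3 23 327 331 328.96 134.78 [0.6675 0.0501 0.2997]
0.32 26 327 332 329.35 127.04 [0.667  0.0493 0.3194]
0.34 27 328 333 330.15 118.85 [0.6683 0.0493 0.3394]
pred mouth px [324.47457359 193.18067223]
88 [0.65032915 0.04115714 0.12824182] [0.67856493 0.0704926  0.14117958]
rim 41 320 330 191 197 [0.66570676 0.0553472  0.13795538] ((0.6655060648918152, 0.056016549468040466), 0.015253635123372078)
244 108tl.py:12: RuntimeWarning: Mean of empty slice.
  r=np.linalg.norm(np.cross(w-c,U),axis=1); k=w[r<tol]; c=k.mean(0); U=np.linalg.svd(k-c,full_matrices=False)[2][0]; U*=np.sign(U[2])
  ret = um.true_divide(
Traceback (most recent call last):
  File "tl.py", line 12, in <module>
    r=np.linalg.norm(np.cross(w-c,U),axis=1); k=w[r<tol]; c=k.mean(0); U=np.linalg.svd(k-c,full_matrices=False)[2][0]; U*=np.sign(U[2])
                                                                         ~~~~~~~~~~~~~~~~~~~~~~~~~~~~~~~~~~~~~~~~~^^^
IndexError: index 0 is out of bounds for axis 0 with size 0
```

View pics/r6c.png

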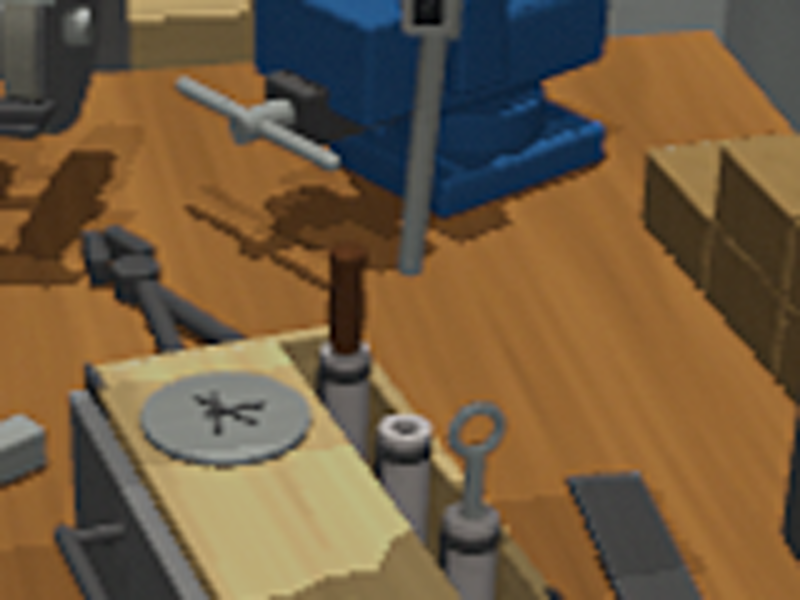

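Request:
play_rows([
  {"dx": 0.8,"dy": 1.3,"dz": -20,"twist": 0},
  {"dx": 0,"dy": 0,"dz": -20,"twist": 0},
  {"dx": 0,"dy": 0,"dz": -20,"twist": 0},
  {"dx": 0,"dy": 0,"dz": -15,"twist": 0},
  {"dx": 0,"dy": 0,"dz": -10,"twist": 0},
  {"dx": 0,"dy": 0,"dz": -3,"twist": 0},
  {"dx": 0,"dy": 0,"dz": -2,"twist": 0},
  {"dx": 0,"dy": 0,"dz": -2,"twist": 0},
  {"dx": 0,"dy": 0,"dz": -2,"twist": 0},
  {"dx": 0,"dy": 0,"dz": 0,"twist": 0},
  {"dx": 0,"dy": 0,"dz": 0,"twist": 0},
], newtons=30)

```text
time: 16.33
position: [0.6659, 0.056, 0.227]
orientation: [[-0.984, 0.179, 0.001], [0.179, 0.984, 0.0], [-0.001, 0.0, -1.0]]
contact_force: [-0.3, -0.1, -1.5]
gripper_width: 0.0111
gripper_force: 48.9
```

Request:
play_rows([
  {"dx": 0,"dy": 0,"dz": -1.5,"twist": 0},
  {"dx": 0,"dy": 0,"dz": -1.5,"twist": 0},
  {"dx": 0,"dy": 0,"dz": -1.5,"twist": 0},
  {"dx": 0,"dy": 0,"dz": -1.5,"twist": 0},
  {"dx": 0,"dy": 0,"dz": 0,"twist": 0},
  {"dx": 0,"dy": 0,"dz": 0,"twist": 0},
])

```text
time: 16.83
position: [0.6654, 0.056, 0.2203]
orientation: [[-0.984, 0.179, -0.0], [0.179, 0.984, -0.0], [0.0, -0.0, -1.0]]
contact_force: [-0.3, 0.3, -1.6]
gripper_width: 0.0108
gripper_force: 48.9
```

```bash
python3 - <<'E'
from h import *
s=monitor.observe(); print(s['position'],s['contact_force'],s['wrist_torque'])
p,d=grab('side','r7'); c=proj('side',[.6647,.0562,.138])[0].astype(int); x,y=c[0]-40,c[1]-45; print(x,y)
cv2.imwrite('pics/r7c.png',cv2.resize(p[y:y+75,x:x+100,::-1],(800,600),interpolation=cv2.INTER_CUBIC))
E
```

```text
[0.66544695 0.05598213 0.22032388] [-0.34443007  0.27417768 -1.6441612 ] [-0.01028731  0.00561234 -0.00148335]
284 148
```

View pics/r7c.png

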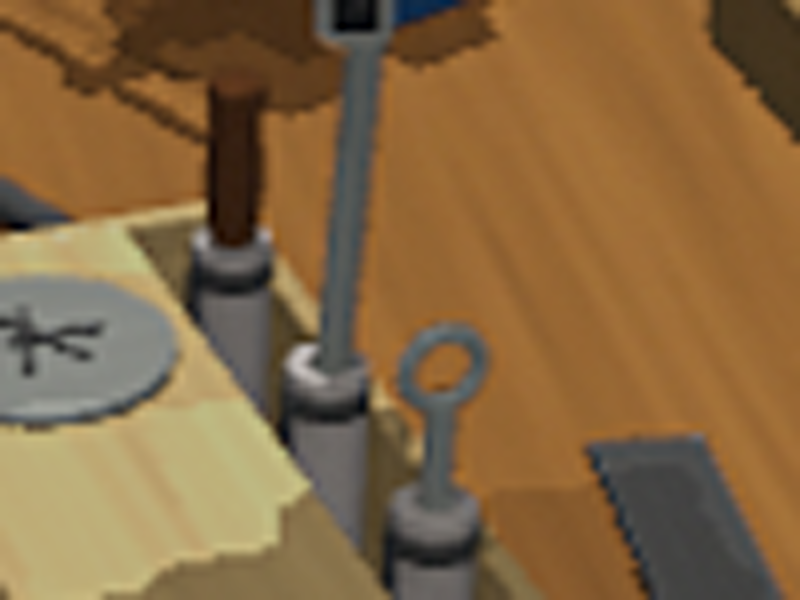

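The view shows the rod's lower end at the mouth, about (336,368), sitting in the bore opening with no contact force and roughly 1–2 mm to the right. I'll shift it slightly left and go on down gently.

Request:
play_rows([
  {"dx": -1,"dy": 0,"dz": 0,"twist": 0},
  {"dx": 0,"dy": 0,"dz": -2,"twist": 0},
  {"dx": 0,"dy": 0,"dz": -2,"twist": 0},
  {"dx": 0,"dy": 0,"dz": -2,"twist": 0},
  {"dx": 0,"dy": 0,"dz": 0,"twist": 0},
])

```text
time: 17.3
position: [0.6642, 0.0559, 0.2138]
orientation: [[-0.984, 0.179, -0.001], [0.179, 0.984, -0.0], [0.001, -0.0, -1.0]]
contact_force: [0.1, -0.1, -0.8]
gripper_width: 0.0107
gripper_force: 48.9
```

Request:
play_rows([
  {"dx": -1,"dy": 0.2,"dz": -2,"twist": 0},
  {"dx": -1,"dy": 0.2,"dz": -2,"twist": 0},
  {"dx": -1,"dy": 0.2,"dz": -2,"twist": 0},
  {"dx": -1,"dy": 0.2,"dz": -2,"twist": 0},
  {"dx": -1,"dy": 0.2,"dz": -2,"twist": 0},
  {"dx": -1,"dy": 0.2,"dz": -2,"twist": 0},
  {"dx": 0,"dy": 0,"dz": 0,"twist": 0},
  {"dx": 0,"dy": 0,"dz": 0,"twist": 0},
], gripper=1.0, newtons=25)

```text
time: 17.97
position: [0.6588, 0.0572, 0.2026]
orientation: [[-0.984, 0.179, 0.001], [0.179, 0.984, 0.0], [-0.001, 0.0, -1.0]]
contact_force: [2.7, 0.4, -0.2]
gripper_width: 0.0102
gripper_force: 49.0
```

```bash
cat > sl.py <<'E'
from h import *
import sys
s=monitor.observe(); P=np.array(s['position']); print(P,s['contact_force'],s['gripper_force'])
p,d=grab('side',sys.argv[1]); W=cloud('side',d)
m=(np.hypot(W[...,0]-.666,W[...,1]-.054)<.02)&(W[...,2]>.145)&(W[...,2]<P[2]+.03)
w=W[m]; c=w.mean(0); U=np.linalg.svd(w-c,full_matrices=False)[2][0]; U*=np.sign(U[2])
print(len(w),'tilt x,y',np.degrees(np.arctan2(U[:2],U[2])).round(2),'axis at .138',(c+U*(.138-c[2])/U[2]+[0,.0047,0]).round(4),w[:,2].max())
E
python3 sl.py r8
```

```text
[0.658804   0.05721442 0.20263264] [ 2.67738527  0.40815771 -0.16500554] 48.99679899215698
156 tilt x,y [ 1.34 -0.05] axis at .138 [0.6637 0.0575 0.138 ] 0.23257301491706595
```

Request:
play_rows([
  {"dx": -0.7,"dy": 0.1,"dz": -2.5,"twist": 0},
  {"dx": -0.7,"dy": 0.1,"dz": -2.5,"twist": 0},
  {"dx": -0.5,"dy": 0.1,"dz": -2.5,"twist": 0},
  {"dx": 0,"dy": 0,"dz": -2.5,"twist": 0},
  {"dx": 0,"dy": 0,"dz": -2.5,"twist": 0},
  {"dx": 0,"dy": 0,"dz": -2.5,"twist": 0},
  {"dx": 0,"dy": 0,"dz": -2.5,"twist": 0},
  {"dx": 0,"dy": 0,"dz": -2.5,"twist": 0},
  {"dx": 0,"dy": 0,"dz": 0,"twist": 0},
  {"dx": 0,"dy": 0,"dz": 0,"twist": 0},
])

```text
time: 18.85
position: [0.6558, 0.0576, 0.1816]
orientation: [[-0.984, 0.179, -0.002], [0.179, 0.984, 0.0], [0.002, -0.0, -1.0]]
contact_force: [2.8, 0.2, -3.6]
gripper_width: 0.0105
gripper_force: 48.9
```

```bash
python3 sl.py r9
```

```text
[0.65584306 0.05763534 0.18163108] [ 2.79151869  0.15899943 -3.63664616] 48.854087591171265
115 tilt x,y [-0.74 -1.55] axis at .138 [0.6641 0.0588 0.138 ] 0.21085749805461762
```

Request:
play_rows([
  {"dx": 0.7,"dy": 0,"dz": -2,"twist": 0},
  {"dx": 0,"dy": 0,"dz": -2,"twist": 0},
  {"dx": 0,"dy": 0,"dz": -2,"twist": 0},
  {"dx": 0,"dy": 0,"dz": -2,"twist": 0},
  {"dx": 0,"dy": 0,"dz": -2,"twist": 0},
  {"dx": 0,"dy": 0,"dz": -2,"twist": 0},
  {"dx": 0,"dy": 0,"dz": -2,"twist": 0},
  {"dx": 0,"dy": 0,"dz": -2,"twist": 0},
  {"dx": 0,"dy": 0,"dz": 0,"twist": 0},
])

```text
time: 19.65
position: [0.6573, 0.0576, 0.1658]
orientation: [[-0.984, 0.179, -0.0], [0.179, 0.984, 0.0], [0.0, -0.0, -1.0]]
contact_force: [2.2, 0.6, -1.8]
gripper_width: 0.0109
gripper_force: 48.8
```

Request:
play_rows([
  {"dx": 0,"dy": 0,"dz": -2,"twist": 0},
  {"dx": 0,"dy": 0,"dz": -2,"twist": 0},
  {"dx": 0,"dy": 0,"dz": -2,"twist": 0},
  {"dx": 0,"dy": 0,"dz": -2,"twist": 0},
  {"dx": 0,"dy": 0,"dz": -2,"twist": 0},
  {"dx": 0,"dy": 0,"dz": -2,"twist": 0},
  {"dx": 0,"dy": 0,"dz": -2,"twist": 0},
  {"dx": 0,"dy": 0,"dz": -2,"twist": 0},
  {"dx": 0,"dy": 0,"dz": 0,"twist": 0},
])

```text
time: 20.4
position: [0.6567, 0.0575, 0.1495]
orientation: [[-0.984, 0.179, -0.001], [0.179, 0.984, -0.0], [0.001, -0.0, -1.0]]
contact_force: [2.3, 1.3, -1.6]
gripper_width: 0.0107
gripper_force: 49.0
```

```bash
python3 sl.py r10; python3 - <<'E'
from h import *
s=monitor.observe(); P=np.array(s['position'])
W=cloud('side',np.load('pics/r10.npz')['d']); q=W-P; m=(abs(q[...,0])<.03)&(abs(q[...,1])<.035)&(q[...,2]>.03)&(q[...,2]<.13)
p=np.load('pics/r10.npz')['p']
for a in np.arange(.03,.13,.01):
    k=m&(q[...,2]>=a)&(q[...,2]<a+.01); print(round(a,2),k.sum(),np.median(p[k],0) if k.any() else '')
E
```

```text
[0.65673855 0.05746237 0.14947153] [ 2.32837738  1.31792836 -1.61762494] 48.96523833274841
53 tilt x,y [ 3.42 -1.54] axis at .138 [0.6641 0.0583 0.138 ] 0.17939970852558318
0.03 19 [83. 86. 77.]
0.04 34 [79.5 80.  69.5]
0.05 35 [47. 49. 48.]
0.06 32 [32.5 36.5 30.5]
0.07 12 [19.  19.5 20. ]
0.08 18 [21.5 22.5 21.5]
0.09 5 [22. 23. 25.]
0.1 15 [21. 22. 24.]
0.11 21 [18. 19. 22.]
0.12 39 [19. 20. 21.]
```

Request:
play_rows([
  {"dx": 0,"dy": 0,"dz": -3,"twist": 0},
  {"dx": 0,"dy": 0,"dz": -3,"twist": 0},
  {"dx": 0,"dy": 0,"dz": -3,"twist": 0},
  {"dx": 0,"dy": 0,"dz": -3,"twist": 0},
  {"dx": 0,"dy": 0,"dz": -3,"twist": 0},
  {"dx": 0,"dy": 0,"dz": -3,"twist": 0},
  {"dx": 0,"dy": 0,"dz": -3,"twist": 0},
  {"dx": 0,"dy": 0,"dz": -2,"twist": 0},
  {"dx": 0,"dy": 0,"dz": -2,"twist": 0},
  {"dx": 0,"dy": 0,"dz": -2,"twist": 0},
  {"dx": 0,"dy": 0,"dz": 0,"twist": 0},
])

```text
time: 21.37
position: [0.6569, 0.0576, 0.1227]
orientation: [[-0.984, 0.179, -0.001], [0.179, 0.984, 0.0], [0.001, -0.0, -1.0]]
contact_force: [3.1, 0.2, -0.7]
gripper_width: 0.0101
gripper_force: 49.2
```

Request:
play_rows([
  {"dx": 0,"dy": 0,"dz": -1.5,"twist": 0},
  {"dx": 0,"dy": 0,"dz": -1.5,"twist": 0},
  {"dx": 0,"dy": 0,"dz": -1.5,"twist": 0},
  {"dx": 0,"dy": 0,"dz": -1.5,"twist": 0},
  {"dx": 0,"dy": 0,"dz": -1.5,"twist": 0},
  {"dx": 0,"dy": 0,"dz": -1.5,"twist": 0},
  {"dx": 0,"dy": 0,"dz": 0,"twist": 0},
])

```text
time: 21.95
position: [0.657, 0.0575, 0.1138]
orientation: [[-0.984, 0.179, -0.001], [0.179, 0.984, -0.0], [0.001, -0.0, -1.0]]
contact_force: [4.0, 1.5, -0.8]
gripper_width: 0.0107
gripper_force: 49.2
```

```bash
python3 sl.py r11
```

```text
[0.65698669 0.05748557 0.11376077] [ 3.98994706  1.46447904 -0.76526129] 49.235302805900574sl.py:6: RuntimeWarning: Mean of empty slice.
  w=W[m]; c=w.mean(0); U=np.linalg.svd(w-c,full_matrices=False)[2][0]; U*=np.sign(U[2])
  ret = um.true_divide(
Traceback (most recent call last):
  File "sl.py", line 6, in <module>
    w=W[m]; c=w.mean(0); U=np.linalg.svd(w-c,full_matrices=False)[2][0]; U*=np.sign(U[2])
                           ~~~~~~~~~~~~~~~~~~~~~~~~~~~~~~~~~~~~~~~~~^^^
IndexError: index 0 is out of bounds for axis 0 with size 0
```

Request:
play_rows([
  {"dx": 0,"dy": 0,"dz": -1,"twist": 0},
  {"dx": 0,"dy": 0,"dz": -1,"twist": 0},
  {"dx": 0,"dy": 0,"dz": -1,"twist": 0},
  {"dx": 0,"dy": 0,"dz": -1,"twist": 0},
  {"dx": 0,"dy": 0,"dz": 0,"twist": 0},
])

```text
time: 22.42
position: [0.6577, 0.0575, 0.1113]
orientation: [[-0.984, 0.179, 0.001], [0.179, 0.984, 0.0], [-0.001, 0.0, -1.0]]
contact_force: [1.2, 1.1, 7.9]
gripper_width: 0.0107
gripper_force: 50.0
```

Request:
play_rows([
  {"dx": 0,"dy": 0,"dz": -1,"twist": 0},
  {"dx": 0,"dy": 0,"dz": -1,"twist": 0},
  {"dx": 0,"dy": 0,"dz": 0,"twist": 0},
  {"dx": 0,"dy": 0,"dz": 0,"twist": 0},
])

```text
time: 22.75
position: [0.6579, 0.0576, 0.1111]
orientation: [[-0.984, 0.179, 0.001], [0.179, 0.984, 0.001], [-0.001, 0.001, -1.0]]
contact_force: [-3.8, 1.4, 20.0]
gripper_width: 0.0109
gripper_force: 51.2
```

Request:
play_rows([
  {"dx": 0,"dy": 0,"dz": 1.5,"twist": 0},
  {"dx": 0,"dy": 0,"dz": 0,"twist": 0},
])

```text
time: 22.92
position: [0.6578, 0.0575, 0.1112]
orientation: [[-0.984, 0.179, 0.001], [0.179, 0.984, 0.0], [-0.001, 0.001, -1.0]]
contact_force: [-0.1, -0.4, 11.1]
gripper_width: 0.0108
gripper_force: 49.7
```

Request:
play_rows([
  {"dx": 0,"dy": 0,"dz": 0,"twist": 0},
  {"dx": 0,"dy": 0,"dz": 0,"twist": 0},
  {"dx": 0,"dy": 0,"dz": 0,"twist": 0},
  {"dx": 5,"dy": 0,"dz": 5,"twist": 0},
  {"dx": 3,"dy": 0,"dz": 10,"twist": 0},
  {"dx": 0,"dy": 0,"dz": 20,"twist": 0},
  {"dx": 0,"dy": 0,"dz": 30,"twist": 0},
  {"dx": 0,"dy": 0,"dz": 30,"twist": 0},
  {"dx": 0,"dy": 0,"dz": 30,"twist": 0},
  {"dx": 0,"dy": 0,"dz": 30,"twist": 0},
  {"dx": 0,"dy": 0,"dz": 0,"twist": 0},
  {"dx": 0,"dy": 0,"dz": 0,"twist": 0},
], gripper=0.6)

```text
time: 23.92
position: [0.667, 0.0573, 0.268]
orientation: [[-0.984, 0.179, 0.005], [0.179, 0.984, 0.001], [-0.005, 0.001, -1.0]]
contact_force: [-0.1, 0.0, -0.5]
gripper_width: 0.0343
gripper_force: 0.0
```

```bash
python3 - <<'E'
from h import *
s=monitor.observe(); print(s['position'],s['contact_force'])
p,d=grab('side','f1'); W=cloud('side',d)
m=(np.hypot(W[...,0]-.665,W[...,1]-.053)<.02)&(W[...,2]>.145)&(W[...,2]<.225)
w=W[m]; c=w.mean(0); U=np.linalg.svd(w-c,full_matrices=False)[2][0]; U*=np.sign(U[2])
print(len(w),'tilt',np.degrees(np.arctan2(U[:2],U[2])),'top z',np.sort(w[:,2])[-5:],c)
e=np.array([np.cos(np.radians(9.3)),np.sin(np.radians(9.3))]); f=np.array([-e[1],e[0]])
for n in('s5','f1'):
    W=cloud('side',np.load(f'pics/{n}.npz')['d']); q=W[...,:2]-[.6155,.0492]; X=q@e;Y=q@f
    k=(abs(Y)<.13)&(Y<-.06)&(X<-.078)&(X>-.11)&(W[...,2]>.02)&(W[...,2]<.1); print(n,k.sum(),np.percentile(X[k],[2,10,30,50,70]).round(4))
    k=(abs(Y)<.045)&(X<-.105)&(X>-.135)&(W[...,2]>.068)&(W[...,2]<.09); print('bar',k.sum(),np.percentile(X[k],[5,50,95]).round(4) if k.any() else '')
E
```

```text
[0.66695621 0.05733662 0.26802634] [-0.08068609  0.04808425 -0.54665065]
103 tilt [-1.26206937  2.577314  ] top z [0.1996901  0.19979256 0.20009128 0.20023585 0.20193501] [0.66607063 0.0528193  0.17491351]
s5 240 [-0.0873 -0.0866 -0.0863 -0.0858 -0.0855]
bar 105 [-0.1215 -0.1172 -0.1105]
f1 239 [-0.0871 -0.0866 -0.0862 -0.0859 -0.0856]
bar 104 [-0.1217 -0.1168 -0.1075]
```

```bash
python3 -c "
from rig import workorder
print(workorder.close_job())"
```

```text
the job is handed in; nothing more can be done
None
```

The job is handed in but I got no verdict: the punch is bottomed in the empty sleeve, its head 62 mm above the mouth after a push of about 20 N, and the drawer measures fully home. I touched no other tools, though I did not measure their positions at the end.

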